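Press the sample vials home in running order

ROBOT

A 6-joint arm with a two-finger parallel gripper is mounted at the origin on the work surface. World frame = base frame: x ahead of the robot, y to its left, z up, the work surface at z = 0. Lengths are in m, angles in rad, forces in N, time in s.
With the tool pointing down it reaches from about 0.35 to 0.975 m from the base axis. Payload 4.9 kg.
Tool frame: the origin (TCP) lies between the finger pads; the fingertips stand 25 mm ahead of it and the grasp point (between the pads) lies 6 mm ahead of it (bot.nose_length is the distance from the TCP to the fingertips, in m); z points along the fingers, x is the direction in which the jaws open and shut, and the axes are right-handed (so a half turn about z gives the same grasp; the last joint's range is limited). The gripper opens to 85 mm and grips with 20 to 120 N. Pads are 22 mm wide; open, the fingers measure 114 mm over their backs; the gripper's body (76 mm by 85 mm) begins 54 mm behind the grasp point. The pads swing forward as they close: fully open they stand 13 mm farther back than shut.
Start: joints at [1.204, 0.053, 1.613, -0, 1.476, -0.119], TCP at [0.153, 0.606, 0.256] pointing down, gripper open.
Joint ranges: [-3.01, 3.01], [-1.01, 2.22], [0.06, 2.58], [-1.02, 4.17], [0.09, 2.62], [-3.14, 3.14]. Speed limits (rad/s): [2.57, 2.57, 3.14, 3.14, 3.14, 3.14].

INTERFACE

Orientations are given as a rotation vector (axis times angle).
In Python, from workcell import bot, optics gives the robot as it stands. The module is installed in compiled form; this text tells all that it offers.
- The arm moves only by the shell command python3 -m jog 'ROWS' [FORCE]. ROWS is JSON, a list of rows, each an object of numbers: "hand": the opening, from 0 (shut) to 1 (fully open); "tx", "ty", "tz": the shift along the tool's x, y, z in m; "turn": the turn about the tool's z in units of 10 degrees (1.0 is 10 degrees). In form: [{"hand": .., "tx": .., "ty": .., "tz": .., "turn": ..}, ...]. A call has 1 to 20 rows; each row shifts and turns the pose as measured when the row begins, along the tool's axes as they then stand; what a row does not reach is not made up. A row lasts 1/8 s, in which the tool goes at most 62.5 mm and 10.7 degrees, less where a joint would pass 70% of its speed; a pose out of reach is approached as far as the arm can. A call with a gripper value outside its range is refused whole. The fingers move at their own pace and stop on an object; FORCE is the grip in N (left out, the last holds). Time passes only in rows, so rows that do not move let the fingers close. It gives the time, the measured TCP pose, the force and the opening at its end, in the units of the state.
- bot.state(): the state, without advancing time (a new reading comes with each control period).
- optics.camera(name): name is "scene" or "side" or "wrist"; returns (picture, depth): 420x560x3 uint8, blue, green, red; 420x560 float32, m along the optical axis (not along the pixel's ray), 0 where there is no reading.
- optics.camera_params(name): a dict with "intrinsics" (3x3 intrinsics, pixels), "extrinsics" (4x4, takes a point from camera to world coordinates); the wrist camera has in their place "hand_eye" (4x4, takes a point from camera to tool coordinates, whose origin is the TCP and whose axes are the tool frame's). Camera axes: x right, y up, looking along -z (the intrinsics and any distortion apply to the point x, -y, -z); pixel columns grow to the right and rows downward; lengths in m; the calibration is good to about 2 mm. A picture is of the moment at which its call begins: read the wrist's pose just before it. camera_params takes no time and is no camera call.
- bot.job_done(): hands the job in, once; it reports no verdict.
The state is a dict: "time_s": time; "q": joint angles; "joint_vel": joint speeds; "joint_torque": joint torques, N m; "position": TCP position; "ee_rot": TCP orientation; "contact_force": force on the tool from outside, world axes, zero at the start; "torque": the same for the moment, N m; "width": finger opening in m.
Only numpy, scipy, OpenCV 4.12 (cv2) and the standard library are available. Lean on these libraries where they do the work, as an engineer would, in place of code of your own. Each camera call takes 0.05 s, during which the arm holds its last target. There are 200 camera calls.

TASK

Three capped vials stand proud in the sample tray. With the fingertips, press each one gently down by the top of its cap until the cap rests on its black collar, in running order: the widest vial first, then the middle-sized one, the slimmest last. Only press: do not draw a vial up out of the tray, and leave the reagent bottle, the beaker and the wash bottle where they stand.

Things in the scene. Friction and masses are not known exactly. Their poses are not given: they have to be found in the camera images.
- tray: Square plain aluminium sample tray, a solid block 180 x 180 x 50 mm fixed to the bench; origin at the centre of its underside on the bench, z up, x and y along its sides. Its four wells lie at (+-40, +-40) mm in its axes; which well holds what varies. Three wells hold a vial in a black collar, the fourth a flat black blanking plug (36 mm across, 4 mm high), which needs nothing.
- wide_seat: Seat of the widest vial: a grey flange 46 mm across and 2 mm high, fixed on the tray, and in it a black collar 42 mm across whose top stands 6 mm above the tray; origin at the flange's centre on the tray's top face, 50 mm above the bench. The collar is sprung and carries the vial: pushed with over 5 N it yields downward at 2.5 N per mm, up to 5 mm (17.5 N, then a hard stop), and comes back up with the vial when let go.
- wide_top (a point): Centre of the flat top of the widest vial's aluminium cap, 32 mm across and 14 mm tall, on an upright amber glass vial 29 mm across. The vial slides only straight up and down; with the cap's underside on the collar it is fully home and this point, when not pressed on, is 70 mm above the bench.
- wide (a joint): How far the widest vial stands above fully home, m: 0 is home (cap on collar), 0.008 to 0.014 at the start, grows upward. It slides stiffly (about 3 N to push it down, no spring, stays where it is left) until its cap meets the collar; pushed harder, it sinks together with the sprung collar. Measured from the collar.
- middle_seat: Seat of the middle-sized vial: a grey flange 36 mm across and 2 mm high, fixed on the tray, and in it a black collar 32 mm across whose top stands 6 mm above the tray; origin at the flange's centre on the tray's top face, 50 mm above the bench. The collar is sprung and carries the vial: pushed with over 5 N it yields downward at 2.5 N per mm, up to 5 mm (17.5 N, then a hard stop), and comes back up with the vial when let go.
- middle_top (a point): Centre of the flat top of the middle-sized vial's aluminium cap, 22 mm across and 11 mm tall, on an upright amber glass vial 19 mm across. The vial slides only straight up and down; with the cap's underside on the collar it is fully home and this point, when not pressed on, is 67 mm above the bench.
- middle (a joint): How far the middle-sized vial stands above fully home, m: 0 is home (cap on collar), 0.008 to 0.014 at the start, grows upward. It slides stiffly (about 3 N to push it down, no spring, stays where it is left) until its cap meets the collar; pushed harder, it sinks together with the sprung collar. Measured from the collar.
- slim_seat: Seat of the slimmest vial: a grey flange 27 mm across and 2 mm high, fixed on the tray, and in it a black collar 23 mm across whose top stands 6 mm above the tray; origin at the flange's centre on the tray's top face, 50 mm above the bench. The collar is sprung and carries the vial: pushed with over 5 N it yields downward at 2.5 N per mm, up to 5 mm (17.5 N, then a hard stop), and comes back up with the vial when let go.
- slim_top (a point): Centre of the flat top of the slimmest vial's aluminium cap, 13 mm across and 9 mm tall, on an upright amber glass vial 10 mm across. The vial slides only straight up and down; with the cap's underside on the collar it is fully home and this point, when not pressed on, is 65 mm above the bench.
- slim (a joint): How far the slimmest vial stands above fully home, m: 0 is home (cap on collar), 0.008 to 0.014 at the start, grows upward. It slides stiffly (about 3 N to push it down, no spring, stays where it is left) until its cap meets the collar; pushed harder, it sinks together with the sprung collar. Measured from the collar.
- reagent: Loose amber glass reagent bottle with a white cap, 56 mm across, 105 mm high, upright beside the tray; origin at the centre of its underside. To be left alone.
- beaker: Loose clear glass beaker, 66 mm across, 85 mm high, upright beside the tray on the other side; origin at the centre of its underside. To be left alone.
- washer: Loose white plastic wash bottle with orange cap and bent orange spout, 58 mm across, 155 mm high to the top of the spout, upright beyond the tray as the robot sees it; origin at the centre of its underside. To be left alone.

How it is judged:
By the outcome, as a careful person would: the job done as asked, in the order asked, and still so for the second after the job is handed in, with the robot touching nothing.
It also fails if it takes over 42 s, if anything falls off the work surface, if the arm or the gripper's body presses on something with over 40 N, if the wrist force passes 120 N, or if a joint passes its speed limit or range.

## Working session

There is one attempt and no reset: what is moved stays moved. The work goes in short steps, Python scripts to look and compute and a shell command to move; the robot and the scene stay as the last step left them, time stands still between calls to the robot, and variables do not carry over. Pictures are saved under pics/ and viewed, about 8 in all and at most 12, crops included, and the job is handed in when it is done.

```bash
mkdir -p pics; python3 - <<'E'
from workcell import bot, optics
import cv2, numpy as np
s=bot.state();print({k:np.round(v,3).tolist() for k,v in s.items()}, bot.nose_length)
for n in("scene","side","wrist"):
    im,d=optics.camera(n);p=optics.camera_params(n);cv2.imwrite(f"pics/{n}0.png",im);np.save(f"pics/{n}0.npy",d)
    print(n,{k:np.round(v,3).tolist() if not isinstance(v,str) else v for k,v in p.items()})
E
```

```text
{'time_s': 0.0, 'q': [1.204, 0.053, 1.614, 0.0, 1.476, -0.119], 'joint_vel': [-0.001, -0.001, 0.002, 0.001, 0.001, 0.001], 'joint_torque': [0.0, -39.37, -37.016, -0.0, 0.007, 0.0], 'position': [0.153, 0.605, 0.255], 'ee_rot': [2.478, 1.929, -0.003], 'contact_force': [0.489, 0.064, 0.276], 'torque': [-0.001, 0.026, -0.022], 'width': 0.085} 0.025
scene {'intrinsics': [[432.502, 0.0, 274.616], [0.0, 432.502, 207.873], [0.0, 0.0, 1.0]], 'extrinsics': [[0.043, -0.77, 0.636, 1.256], [0.999, 0.037, -0.023, 0.001], [-0.006, 0.637, 0.771, 0.807], [0.0, 0.0, 0.0, 1.0]]}
side {'intrinsics': [[447.43, 0.0, 280.956], [0.0, 447.43, 204.29], [0.0, 0.0, 1.0]], 'extrinsics': [[0.983, 0.129, -0.132, 0.544], [-0.183, 0.589, -0.787, -0.63], [-0.023, 0.798, 0.603, 0.561], [0.0, 0.0, 0.0, 1.0]]}
wrist {'intrinsics': [[309.538, 0.0, 284.048], [0.0, 309.538, 209.663], [0.0, 0.0, 1.0]], 'hand_eye': [[1.0, 0.001, -0.0, 0.0], [0.0, -0.952, -0.305, -0.077], [-0.001, 0.305, -0.952, -0.117], [0.0, 0.0, 0.0, 1.0]]}
```

View pics/scene0.png

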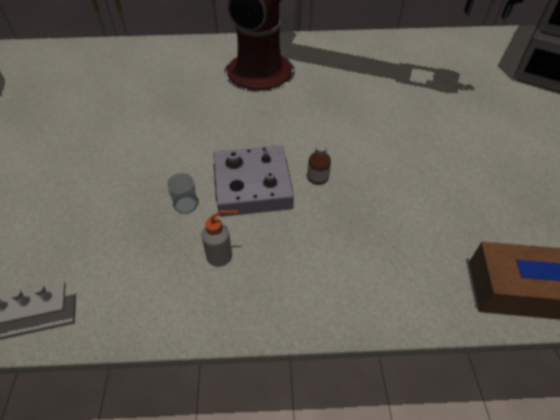

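View pics/side0.png

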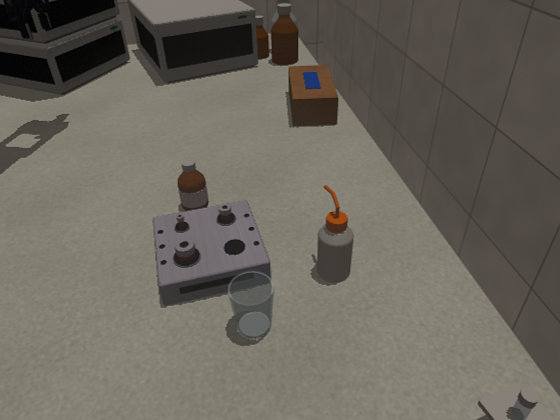

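The scene view shows wide vial at about (234,158), slim (266,155), middle (270,178) and plug (237,186). The side view agrees: wide (185,247), slim (180,218), middle (225,210). The wash bottle's spout leans toward the plug corner.

```bash
cat > h.py <<'E'
from workcell import bot, optics
import cv2, numpy as np
from scipy.spatial.transform import Rotation as R
def cam(n,s=None):
    p=optics.camera_params(n); K=np.array(p["intrinsics"])
    if n!="wrist": return K,np.array(p["extrinsics"])
    T=np.eye(4);T[:3,:3]=R.from_rotvec(s["ee_rot"]).as_matrix();T[:3,3]=s["position"]
    return K,T@np.array(p["hand_eye"])
def ray(uv,KE):
    K,E=KE; v=np.linalg.solve(K,[*uv,1]); return E[:3,3],E[:3,:3]@(v*[1,-1,-1])
def onz(uv,z,KE):
    o,d=ray(uv,KE); return o+d*(z-o[2])/d[2]
def proj(P,KE):
    K,E=KE; c=np.linalg.inv(E)@[*P,1]; q=K@(c[:3]*[1,-1,-1]); return q[:2]/q[2]
def tool(P,s): return R.from_rotvec(s["ee_rot"]).inv().apply(np.array(P)-s["position"])
E
python3 - <<'E'
from h import *
A={'wide':((234,154),(185,244),.081),'slim':((266,152),(180,216),.076),'mid':((270,175),(225,207),.078),'plug':((237,186),(235,247),.054),'spout':((237,211),(326,187),.155),'washcap':((213,224),(337,219),.13),'reagcap':((320,149),(189,165),.105),'tray_c1':((214,153),(154,217),.05),'tray_c2':((286,147),(248,203),.05),'tray_c3':((292,193),(268,262),.05),'tray_c4':((218,211),(162,286),.05)}
for k,(a,b,z) in A.items(): print(k,*[np.round(onz(u,z,cam(n)),3)[:2] for u,n in((a,'scene'),(b,'side'))])
s=bot.state();print(R.from_rotvec(s["ee_rot"]).as_matrix().round(3))
print(tool([.545,-.02,.3],s).round(3))
E
```

```text
wide [ 0.483 -0.069] [ 0.48  -0.075]
slim [0.474 0.009] [0.472 0.007]
mid [0.555 0.016] [0.551 0.014]
plug [ 0.564 -0.063] [ 0.559 -0.069]
spout [ 0.722 -0.053] [ 0.711 -0.071]
washcap [ 0.733 -0.102] [ 0.716 -0.123]
reagcap [0.501 0.137] [0.494 0.126]
tray_c1 [ 0.444 -0.123] [0.42  0.048]
tray_c2 [0.431 0.061] [0.596 0.054]
tray_c3 [0.589 0.066] [ 0.608 -0.111]
tray_c4 [ 0.635 -0.105] [ 0.439 -0.129]
[[ 0.245  0.969 -0.001]
 [ 0.969 -0.245 -0.002]
 [-0.002 -0.    -1.   ]]
[-0.51   0.533 -0.044]
```

```bash
python3 -m jog '[{"hand":0,"tx":-0.041,"ty":0.037},{"hand":0,"tx":-0.041,"ty":0.037},{"hand":0,"tx":-0.041,"ty":0.037},{"hand":0,"tx":-0.041,"ty":0.037},{"hand":0,"tx":-0.041,"ty":0.037},{"hand":0,"tx":-0.041,"ty":0.037},{"hand":0,"tx":-0.041,"ty":0.037},{"hand":0,"tx":-0.041,"ty":0.037},{"hand":0,"tx":-0.041,"ty":0.037},{"hand":0,"tx":-0.041,"ty":0.037},{"hand":0,"tx":-0.041,"ty":0.037},{"hand":0,"tx":-0.041,"ty":0.037},{"hand":0,"tx":-0.041,"ty":0.037},{"hand":0}]'
python3 - <<'E'
from h import *
s=bot.state();print(s["position"],s["ee_rot"],s["time_s"])
im,d=optics.camera("wrist");cv2.imwrite("pics/w1.png",im);np.save("pics/w1.npy",d)
K=cam("wrist",s)
for k,P in dict(wide=(.481,-.072,.081),slim=(.473,.008,.076),mid=(.553,.015,.078)).items(): print(k,proj(P,K).round(),tool(P,s).round(3))
E
```

```text
[0.15310425 0.60549323 0.25530582] [ 2.47825117e+00  1.92939443e+00 -2.22143997e-03] 0.15
wide [-113.  517.] [-0.576  0.484  0.175]
slim [-64. 500.] [-0.5    0.457  0.18 ]
mid [-30. 535.] [-0.474  0.533  0.178]validation failed for argument at $[0]...
```

View pics/w1.png

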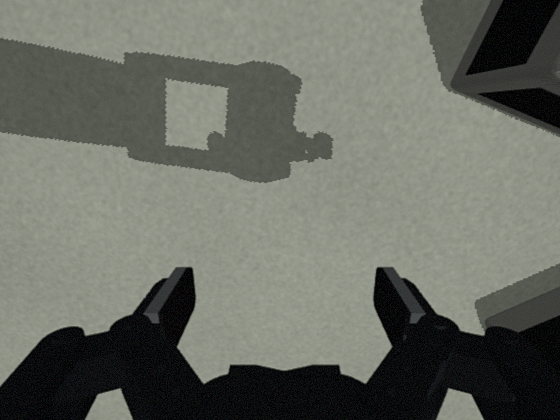

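The move was refused, apparently because every row needs all five keys. The picture shows only bench and the open fingers. I'll resend with full rows.

```bash
python3 -m jog '[{"hand":0,"tx":-0.041,"ty":0.037,"tz":0,"turn":0},{"hand":0,"tx":-0.041,"ty":0.037,"tz":0,"turn":0},{"hand":0,"tx":-0.041,"ty":0.037,"tz":0,"turn":0},{"hand":0,"tx":-0.041,"ty":0.037,"tz":0,"turn":0},{"hand":0,"tx":-0.041,"ty":0.037,"tz":0,"turn":0},{"hand":0,"tx":-0.041,"ty":0.037,"tz":0,"turn":0},{"hand":0,"tx":-0.041,"ty":0.037,"tz":0,"turn":0},{"hand":0,"tx":-0.041,"ty":0.037,"tz":0,"turn":0},{"hand":0,"tx":-0.041,"ty":0.037,"tz":0,"turn":0},{"hand":0,"tx":-0.041,"ty":0.037,"tz":0,"turn":0},{"hand":0,"tx":-0.041,"ty":0.037,"tz":0,"turn":0},{"hand":0,"tx":-0.041,"ty":0.037,"tz":0,"turn":0},{"hand":0,"tx":-0.041,"ty":0.037,"tz":0,"turn":0},{"hand":0,"tx":0,"ty":0,"tz":0,"turn":0}]'
python3 - <<'E'
from h import *
s=bot.state();print(s["position"],s["ee_rot"],s["time_s"],s["contact_force"])
im,d=optics.camera("wrist");cv2.imwrite("pics/w2.png",im);np.save("pics/w2.npy",d)
K=cam("wrist",s)
for k,P in dict(wide=(.481,-.072,.081),slim=(.473,.008,.076),mid=(.553,.015,.078)).items(): print(k,proj(P,K).round(),tool(P,s).round(3))
E
```

```text
time_s: 1.95
position: [0.4981, -0.0489, 0.2553]
ee_rot: [2.473, 1.931, 0.004]
contact_force: [0.3, 0.6, -0.1]
width: 0.0001
[ 0.49807188 -0.04890367  0.25529899] [2.4733595  1.93056023 0.003952  ] 1.95 [ 0.26054769  0.61215981 -0.13322283]
wide [256. 182.] [-0.026 -0.012  0.174]
slim [336. 153.] [ 0.049 -0.039  0.179]
mid [358. 228.] [0.075 0.037 0.177]
```

View pics/w2.png

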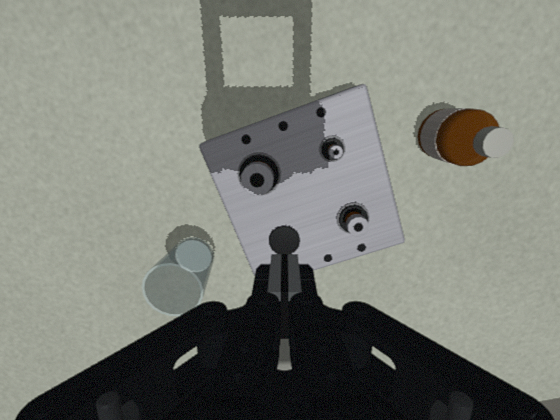

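The wrist view shows wide cap at about (257,180), slim (336,152), middle (357,226) with plug hidden under the shut fingers. Next I'll measure the cap tops with the depth image.

```bash
cat >> h.py <<'E'
def tops(d,KE,guess,r=30):
    K,E=KE; v,u=np.mgrid[:d.shape[0],:d.shape[1]]
    p=np.stack([(u-K[0,2])/K[0,0]*d,-(v-K[1,2])/K[1,1]*d,-d],-1)@E[:3,:3].T+E[:3,3]
    tray=np.median(p[140:200,290:320,2][d[140:200,290:320]>0])
    out={}
    for k,(uu,vv,zt) in guess.items():
        m=np.zeros(d.shape,bool); m[vv-r:vv+r,uu-r:uu+r]=True
        m&=(d>0)&(p[...,2]>tray+.014)&(p[...,2]<tray+.045)
        z=np.percentile(p[m][:,2],80); m&=abs(p[...,2]-z)<.003
        c,rad=cv2.minEnclosingCircle(np.argwhere(m)[:,::-1].astype(np.float32))
        Z=p[m][:,2].mean(); out[k]=(Z,onz(c,Z,KE)[:2],p[m][:,:2].mean(0),rad,m.sum(),c)
    return tray,out
E
python3 - <<'E'
from h import *
s=bot.state();d=np.load("pics/w2.npy")
t,o=tops(d,cam("wrist",s),dict(wide=(257,178,0),slim=(336,150,0),mid=(358,224,0)))
print("tray",t)
for k,v in o.items(): print(k,"z%.4f"%v[0],"h above tray %.4f"%(v[0]-t),v[1].round(4),v[2].round(4),"r%.1f n%d"%v[3:5],v[5],"tool",tool([*v[1],v[0]],s).round(4))
im=cv2.imread("pics/w2.png");cv2.imwrite("pics/w2c.png",cv2.resize(im[110:260,210:400],None,fx=4,fy=4,interpolation=cv2.INTER_NEAREST))
E
```

```text
tray 0.049139401054090315
wide z0.0783 h above tray 0.0291 [ 0.4782 -0.0693] [ 0.4782 -0.0693] r16.2 n815 (257.0454406738281, 179.0454559326172) tool [-0.0259 -0.0142  0.1769]
slim z0.0763 h above tray 0.0271 [0.471 0.01 ] [0.471  0.0099] r6.8 n145 (336.0, 151.5) tool [ 0.0494 -0.0403  0.1788]
mid z0.0772 h above tray 0.0280 [0.5497 0.0173] [0.55   0.0174] r10.6 n332 (358.0, 225.5) tool [0.0755 0.0343 0.1782]
```

View pics/w2c.png

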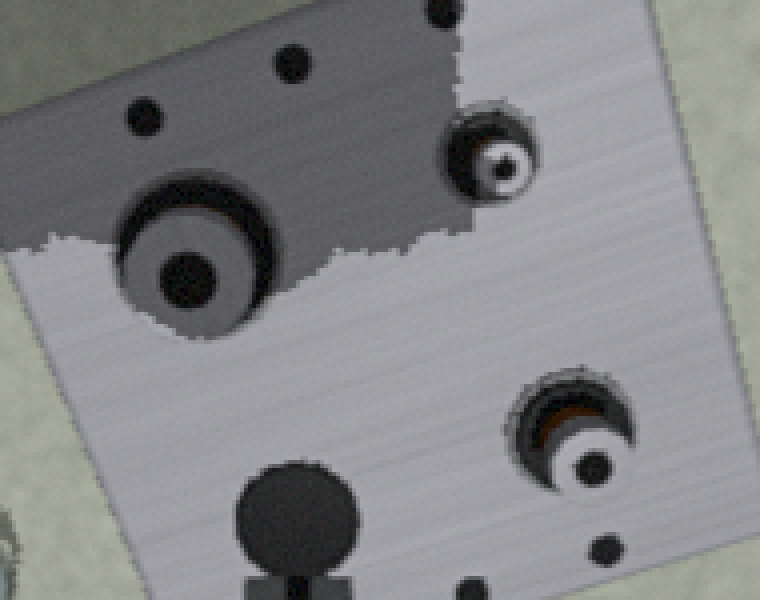

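All three tops are found: lifts are about 9 (wide), 11 (middle) and 12 mm (slim). I'll go over the wide one and down to about 15 mm above it.

```bash
python3 -m jog '[{"hand":0,"tx":-0.026,"ty":-0.014,"tz":0.03,"turn":0},{"hand":0,"tx":0,"ty":0,"tz":0.05,"turn":0},{"hand":0,"tx":0,"ty":0,"tz":0.04,"turn":0},{"hand":0,"tx":0,"ty":0,"tz":0.018,"turn":0},{"hand":0,"tx":0,"ty":0,"tz":0,"turn":0}]'
python3 - <<'E'
from h import *
s=bot.state();print("tip z",s["position"][2]-.025,"to wide",tool([.4782,-.0693,.0783],s).round(4),s["contact_force"].round(2))
E
```

```text
time_s: 2.62
position: [0.4763, -0.0643, 0.1145]
ee_rot: [2.465, 1.942, 0.008]
contact_force: [-0.2, 0.0, 0.8]
width: 0.0003
tip z 0.08946331082231065 to wide [-0.0045  0.0028  0.0362] [-0.25  0.02  0.8 ]
```

```bash
python3 -m jog '[{"hand":0,"tx":-0.0045,"ty":0.003,"tz":0,"turn":0},{"hand":0,"tx":0,"ty":0,"tz":0.004,"turn":0},{"hand":0,"tx":0,"ty":0,"tz":0.004,"turn":0},{"hand":0,"tx":0,"ty":0,"tz":0.002,"turn":0},{"hand":0,"tx":0,"ty":0,"tz":0.002,"turn":0},{"hand":0,"tx":0,"ty":0,"tz":0.002,"turn":0},{"hand":0,"tx":0,"ty":0,"tz":0.002,"turn":0}]'
python3 - <<'E'
from h import *
s=bot.state();print("tip z",s["position"][2]-.025,"to wide",tool([.4782,-.0693,.0783],s).round(4),s["contact_force"].round(2))
E
```

```text
time_s: 3.5
position: [0.4808, -0.0692, 0.1022]
ee_rot: [2.459, 1.94, 0.015]
contact_force: [-1.3, 0.7, 2.7]
width: 0.0003
tip z 0.07720098102556724 to wide [-0.0007 -0.0029  0.0239] [-1.28  0.74  2.74]
```

```bash
python3 -m jog '[{"hand":0,"tx":0,"ty":0,"tz":0.002,"turn":0},{"hand":0,"tx":0,"ty":0,"tz":0.002,"turn":0},{"hand":0,"tx":0,"ty":0,"tz":0.002,"turn":0}]'; python3 -m jog '[{"hand":0,"tx":0,"ty":0,"tz":0.002,"turn":0},{"hand":0,"tx":0,"ty":0,"tz":0.002,"turn":0}]'
```

```text
time_s: 3.88
position: [0.4809, -0.0693, 0.0962]
ee_rot: [2.459, 1.941, 0.014]
contact_force: [-0.6, 0.6, 2.6]
width: 0.0
time_s: 4.12
position: [0.481, -0.0693, 0.0929]
ee_rot: [2.46, 1.941, 0.014]
contact_force: [-3.8, 2.2, 9.3]
width: -0.0003
```

Force rose to 9.3 N with tip at 0.068, which means home with the collar yielding about 2 mm. I'll lift off straight.

```bash
python3 -m jog '[{"hand":0,"tx":0,"ty":0,"tz":0,"turn":0},{"hand":0,"tx":0,"ty":0,"tz":-0.01,"turn":0},{"hand":0,"tx":0,"ty":0,"tz":-0.03,"turn":0},{"hand":0,"tx":0,"ty":0,"tz":0,"turn":0}]'
python3 - <<'E'
from h import *
s=bot.state();print(s["position"],s["contact_force"].round(2),"to mid",tool([.5497,.0173,.0772],s).round(4))
im,d=optics.camera("side");cv2.imwrite("pics/s1.png",cv2.resize(im[150:310,120:310],None,fx=4,fy=3.75))
E
```

```text
time_s: 4.62
position: [0.4809, -0.0694, 0.1344]
ee_rot: [2.459, 1.941, 0.014]
contact_force: [-0.1, 0.5, -0.2]
width: -0.0
[ 0.48093927 -0.06938696  0.13441001] [-0.07  0.54 -0.23] to mid [0.1002 0.046  0.058 ]
```

View pics/s1.png

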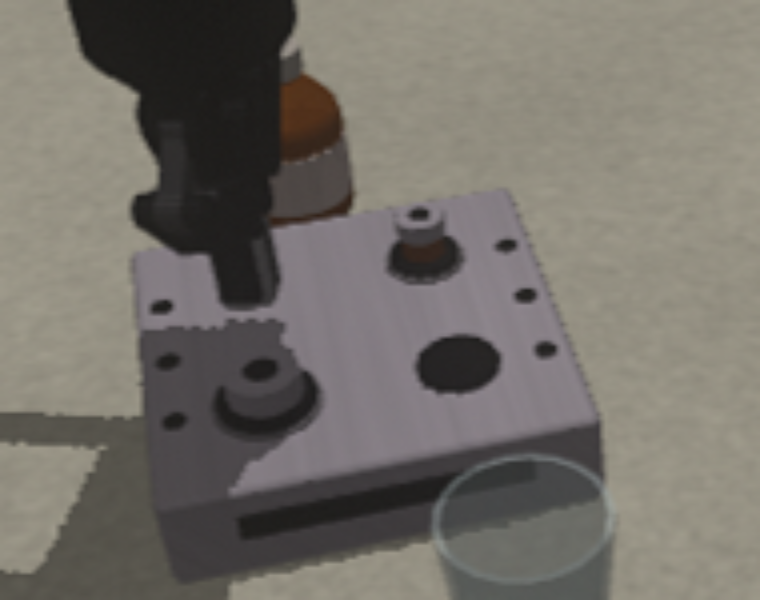

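The side view shows the wide cap at (262,385) sitting on its collar with no glass visible, and the middle vial at (420,225) still proud. Next is the middle one.

```bash
python3 -m jog '[{"hand":0,"tx":0.05,"ty":0.023,"tz":0,"turn":0},{"hand":0,"tx":0.05,"ty":0.023,"tz":0,"turn":0},{"hand":0,"tx":0,"ty":0,"tz":0.015,"turn":0},{"hand":0,"tx":0,"ty":0,"tz":0,"turn":0}]'
python3 - <<'E'
from h import *
s=bot.state();print(s["position"],s["contact_force"].round(2),"to mid",tool([.5497,.0173,.0772],s).round(4))
E
```

```text
time_s: 5.18
position: [0.5464, 0.0192, 0.1118]
ee_rot: [2.467, 1.942, 0.002]
contact_force: [-0.3, -0.3, 0.6]
width: 0.0001
[0.54637236 0.01916203 0.11184181] [-0.3  -0.35  0.56] to mid [-0.001   0.0036  0.0346]
```

Now the tip is at 0.087 and contact is expected at about 0.077. I'll correct by 3.5 mm and press; home is 0.067.

```bash
python3 -m jog '[{"hand":0,"tx":-0.001,"ty":0.0045,"tz":0,"turn":0},{"hand":0,"tx":0,"ty":0,"tz":0.004,"turn":0},{"hand":0,"tx":0,"ty":0,"tz":0.003,"turn":0},{"hand":0,"tx":0,"ty":0,"tz":0.002,"turn":0},{"hand":0,"tx":0,"ty":0,"tz":0.002,"turn":0}]'
python3 - <<'E'
from h import *
s=bot.state();print("tip z",s["position"][2]-.025,"to mid",tool([.5497,.0173,.0772],s).round(4),s["contact_force"].round(2))
E
```

```text
time_s: 5.8
position: [0.5495, 0.0147, 0.1007]
ee_rot: [2.472, 1.937, 0.002]
contact_force: [-2.0, 0.0, 2.4]
width: 0.0001
tip z 0.07566185990827926 to mid [ 0.0026 -0.0005  0.0235] [-1.98  0.02  2.37]
```

```bash
python3 -m jog '[{"hand":0,"tx":0,"ty":0,"tz":0.002,"turn":0},{"hand":0,"tx":0,"ty":0,"tz":0.002,"turn":0},{"hand":0,"tx":0,"ty":0,"tz":0.002,"turn":0},{"hand":0,"tx":0,"ty":0,"tz":0.002,"turn":0}]'; python3 -m jog '[{"hand":0,"tx":0,"ty":0,"tz":0.002,"turn":0}]'
```

```text
time_s: 6.3
position: [0.5495, 0.0147, 0.0928]
ee_rot: [2.471, 1.938, 0.001]
contact_force: [-2.4, 0.1, 3.5]
width: 0.0
time_s: 6.42
position: [0.5495, 0.0147, 0.091]
ee_rot: [2.471, 1.938, 0.001]
contact_force: [-2.0, 1.7, 7.3]
width: -0.0003
```

```bash
python3 -m jog '[{"hand":0,"tx":0,"ty":0,"tz":0.001,"turn":0},{"hand":0,"tx":0,"ty":0,"tz":0,"turn":0}]'; python3 -m jog '[{"hand":0,"tx":0,"ty":0,"tz":-0.01,"turn":0},{"hand":0,"tx":0,"ty":0,"tz":-0.03,"turn":0},{"hand":0,"tx":0,"ty":0,"tz":0,"turn":0}]'
python3 - <<'E'
from h import *
s=bot.state();print(s["position"],"to slim",tool([.471,.010,.0763],s).round(4))
E
```

```text
time_s: 6.68
position: [0.5496, 0.0147, 0.0911]
ee_rot: [2.472, 1.939, -0.0]
contact_force: [-4.4, 0.6, 6.7]
width: -0.0
time_s: 7.05
position: [0.5501, 0.0145, 0.132]
ee_rot: [2.471, 1.937, 0.002]
contact_force: [-0.6, 0.1, 0.2]
width: -0.0002
[0.55010176 0.01449298 0.13201774] to slim [-0.0232 -0.0759  0.0556]
```

Middle is done at 7 N (tip 0.066). Next is the slim one.

```bash
python3 -m jog '[{"hand":0,"tx":-0.012,"ty":-0.038,"tz":0,"turn":0},{"hand":0,"tx":-0.012,"ty":-0.038,"tz":0,"turn":0},{"hand":0,"tx":0,"ty":0,"tz":0.015,"turn":0},{"hand":0,"tx":0,"ty":0,"tz":0,"turn":0}]'
python3 - <<'E'
from h import *
s=bot.state();print(s["position"],s["contact_force"].round(2),"to slim",tool([.471,.010,.0763],s).round(4))
im,d=optics.camera("side");cv2.imwrite("pics/s2.png",cv2.resize(im[150:310,120:310],None,fx=4,fy=3.75))
E
```

```text
time_s: 7.55
position: [0.4679, 0.0091, 0.1129]
ee_rot: [2.472, 1.938, -0.001]
contact_force: [0.4, -0.0, 0.4]
width: 0.0001
[0.46790198 0.00910402 0.11292591] [ 0.35 -0.02  0.44] to slim [0.0016 0.0028 0.0366]
```

View pics/s2.png

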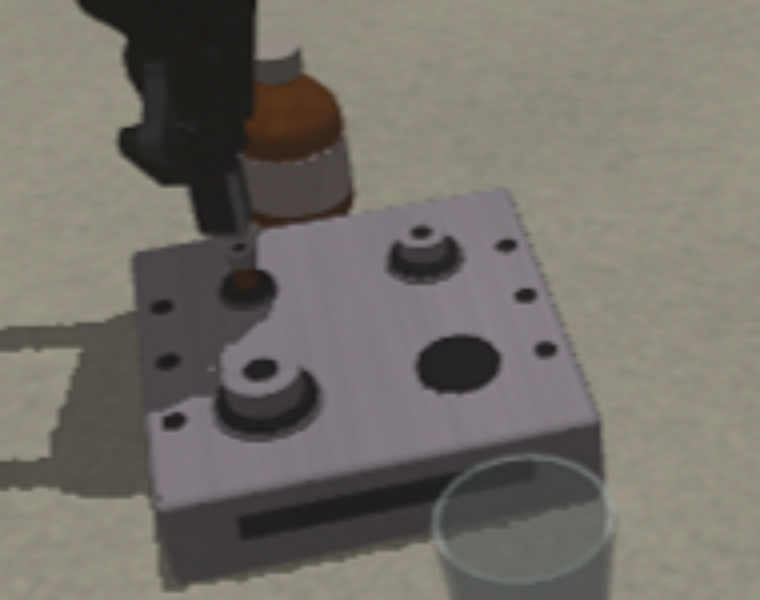

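Wide at (262,385) and middle at (422,245) both sit on their collars. The fingertip is just above and slightly left of the slim cap (240,245), which matches the computed 3 mm correction.

```bash
python3 -m jog '[{"hand":0,"tx":0.002,"ty":0.0035,"tz":0,"turn":0},{"hand":0,"tx":0,"ty":0,"tz":0.004,"turn":0},{"hand":0,"tx":0,"ty":0,"tz":0.003,"turn":0},{"hand":0,"tx":0,"ty":0,"tz":0,"turn":0}]'
python3 - <<'E'
from h import *
s=bot.state();print("tip z",s["position"][2]-.025,"to slim",tool([.471,.010,.0763],s).round(4),s["contact_force"].round(2))
E
```

```text
time_s: 8.1
position: [0.4751, 0.0102, 0.1067]
ee_rot: [2.47, 1.938, 0.001]
contact_force: [1.0, 0.1, 0.4]
width: -0.0003
tip z 0.08170631934093694 to slim [-0.0011 -0.004   0.0304] [0.97 0.09 0.38]
```

```bash
python3 -m jog '[{"hand":0,"tx":-0.001,"ty":-0.0025,"tz":0,"turn":0},{"hand":0,"tx":0,"ty":0,"tz":0,"turn":0},{"hand":0,"tx":0,"ty":0,"tz":0.002,"turn":0},{"hand":0,"tx":0,"ty":0,"tz":0.002,"turn":0},{"hand":0,"tx":0,"ty":0,"tz":0.002,"turn":0},{"hand":0,"tx":0,"ty":0,"tz":0.002,"turn":0}]'
python3 - <<'E'
from h import *
s=bot.state();print("tip z",s["position"][2]-.025,"to slim",tool([.471,.010,.0763],s).round(4),s["contact_force"].round(2))
E
```

```text
time_s: 8.85
position: [0.4725, 0.0097, 0.0993]
ee_rot: [2.47, 1.938, 0.002]
contact_force: [-2.0, -0.4, 2.2]
width: 0.0002
tip z 0.07425665709288023 to slim [-0.0001 -0.0016  0.023 ] [-2.03 -0.45  2.19]
```

Centred and sliding. Home is 0.065.

```bash
python3 -m jog '[{"hand":0,"tx":0,"ty":0,"tz":0.002,"turn":0},{"hand":0,"tx":0,"ty":0,"tz":0.002,"turn":0},{"hand":0,"tx":0,"ty":0,"tz":0.002,"turn":0},{"hand":0,"tx":0,"ty":0,"tz":0.002,"turn":0}]'; python3 -m jog '[{"hand":0,"tx":0,"ty":0,"tz":0.002,"turn":0}]'
```

```text
time_s: 9.35
position: [0.4726, 0.0097, 0.091]
ee_rot: [2.47, 1.938, 0.001]
contact_force: [-2.0, -0.3, 2.4]
width: -0.0001
time_s: 9.48
position: [0.4726, 0.0097, 0.0891]
ee_rot: [2.47, 1.938, 0.001]
contact_force: [-2.9, -0.1, 6.1]
width: 0.0
```

```bash
python3 -m jog '[{"hand":0,"tx":0,"ty":0,"tz":0.0015,"turn":0},{"hand":0,"tx":0,"ty":0,"tz":0,"turn":0}]'; python3 -m jog '[{"hand":0,"tx":0,"ty":0,"tz":-0.01,"turn":0},{"hand":0,"tx":0,"ty":0,"tz":-0.03,"turn":0},{"hand":0,"tx":0,"ty":0,"tz":-0.05,"turn":0},{"hand":0,"tx":0,"ty":0,"tz":-0.05,"turn":0},{"hand":0,"tx":0,"ty":0,"tz":0,"turn":0}]'
python3 - <<'E'
from h import *
s=bot.state()
im,d=optics.camera("wrist");KE=cam("wrist",s);K,E=KE
g={k:(*proj(P,KE).round().astype(int),0) for k,P in dict(wide=(.478,-.069,.07),slim=(.471,.010,.065),mid=(.55,.017,.067)).items()}
v,u=np.mgrid[:420,:560];p=np.stack([(u-K[0,2])/K[0,0]*d,-(v-K[1,2])/K[1,1]*d,-d],-1)@E[:3,:3].T+E[:3,3]
a,b=proj((.511,-.03,.05),KE).round().astype(int);print(g,a,b)
t=.0491
for k,(x,y,_) in g.items():
    q=p[max(y-3,0):y+4,x-3:x+4,2];print(k,"top over tray ref",np.median(q)-t)
print("tray near centre",np.median(p[b-8:b+8,a-8:a+8,2]))
im,_=optics.camera("side");cv2.imwrite("pics/s3.png",cv2.resize(im[150:350,120:370],None,fx=3,fy=3))
E
```

```text
time_s: 9.72
position: [0.4727, 0.0097, 0.0887]
ee_rot: [2.471, 1.938, -0.0]
contact_force: [-4.1, 0.4, 8.1]
width: 0.0001
time_s: 10.35
position: [0.4723, 0.0098, 0.2323]
ee_rot: [2.47, 1.938, 0.001]
contact_force: [0.4, 0.3, 0.3]
width: 0.0
{'wide': (np.int64(206), np.int64(221), 0), 'slim': (np.int64(284), np.int64(194), 0), 'mid': (np.int64(309), np.int64(266), 0)} 256 235
wide top over tray ref 0.020530157612826984
slim top over tray ref 0.015318589651219162
mid top over tray ref 0.16641866962567553
tray near centre 0.04912667641222032
```

View pics/s3.png

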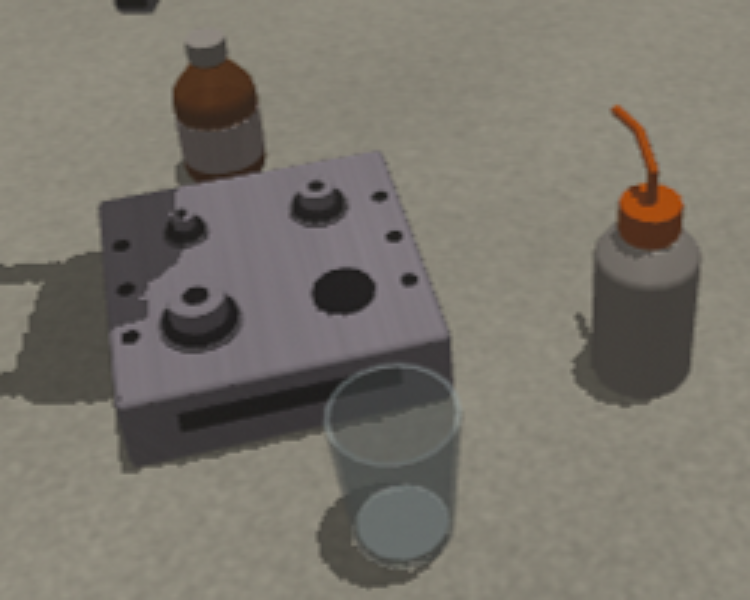

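All three caps sit on their collars: slim (185,218), middle (318,195), wide (197,305). The bottles and beaker look unmoved. The fingers block the wrist's view of the middle cap, so I'll repeat the earlier viewpoint for one last height check.

```bash
python3 -m jog '[{"hand":0,"tx":-0.025,"ty":0.02,"tz":-0.012,"turn":0},{"hand":0,"tx":-0.025,"ty":0.02,"tz":-0.012,"turn":0},{"hand":0,"tx":0,"ty":0,"tz":0,"turn":0},{"hand":0,"tx":0,"ty":0,"tz":0,"turn":0}]'
python3 - <<'E'
from h import *
s=bot.state()
im,d=optics.camera("wrist");KE=cam("wrist",s)
g={k:(*proj(P,KE).round().astype(int),0) for k,P in dict(wide=(.478,-.069,.07),slim=(.471,.010,.065),mid=(.55,.017,.067)).items()}
K,E=KE;v,u=np.mgrid[:420,:560];p=np.stack([(u-K[0,2])/K[0,0]*d,-(v-K[1,2])/K[1,1]*d,-d],-1)@E[:3,:3].T+E[:3,3]
a,b=proj((.5,.0,.05),KE).round().astype(int);t=np.median(p[b-8:b+8,a-8:a+8,2])
for k,(x,y,_) in g.items(): print(k,x,y,"top over tray",(np.median(p[y-4:y+5,x-4:x+5,2])-t).round(4))
sc,_=optics.camera("scene");s0=cv2.imread("pics/scene0.png")
for n,(x,y,w,h) in dict(reagent=(305,143,28,42),beaker=(165,172,35,42),washer=(198,205,42,62)).items():
    print(n,"mean diff",cv2.absdiff(sc,s0)[y:y+h,x:x+w].mean().round(2))
E
```

```text
time_s: 10.95
position: [0.4939, -0.0479, 0.2426]
ee_rot: [-2.458, -1.931, 0.021]
contact_force: [-1.1, 0.2, -0.2]
width: -0.0005
wide 259 187 top over tray 0.0202
slim 337 160 top over tray 0.0151
mid 359 235 top over tray 0.0173
reagent mean diff 2.47
beaker mean diff 2.91
washer mean diff 2.86
```

```bash
python3 -c "
from workcell import bot
print(bot.job_done())"
```

```text
the job is handed in; nothing more can be done
None
```

I pressed all three vials home with the shut fingertips, in the order wide, middle, slim, and handed the job in at about 11 s on the robot's clock. The highest vertical forces I read were about 9 N (wide), 7 N (middle) and 8 N (slim), well short of the 17.5 N hard stop.

- **Cap heights:** the last wrist depth check put the tops 20.2, 17.3 and 15.1 mm above the tray for wide, middle and slim. Fully home is 20, 17 and 15 mm, so all three agree within about 0.3 mm. An earlier check from another viewpoint gave 20.5 mm for wide and 15.3 mm for slim, and could not see the middle cap.
- **Other items:** the reagent bottle, beaker and wash bottle look unmoved in the side view. Their regions in the scene picture changed only slightly (mean difference below 3 grey levels). The arm stood clear of everything when the job was handed in.
- **Failed step:** the first move command was refused because its rows left out some keys, and nothing moved. Nothing else failed.

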